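# Free the cleaned crawler rail from the bench vise and stow it in its blue bay

## Robot

A 7-joint arm with a two-finger parallel gripper is mounted at the origin on the work surface. World frame = base frame: x ahead of the robot, y to its left, z up, the work surface at z = 0. Lengths are in m, angles in rad, forces in N, time in s.
With the tool pointing down it reaches from about 0.425 to 0.95 m from the base axis. Payload 4.7 kg.
Tool frame: the origin (TCP) lies on the centre line of the jaws, within the pads' length; the fingertips stand 25 mm ahead of it and the grasp point (between the pads) lies 6 mm ahead of it; x points along the fingers, z is the direction in which the jaws open and shut, and the axes are right-handed (so a half turn about x gives the same grasp; the last joint's range is limited). The gripper opens to 87 mm and grips with 3 to 60 N. Pads are 19 mm wide; open, the fingers measure 117 mm over their backs; the gripper's body (75 mm by 190 mm) begins 51 mm behind the grasp point.
Start: joints at [-1.184, 0.469, -0.049, 1.532, 0.024, 1.141, -0.082], TCP at [0.273, 0.618, 0.248] pointing down, gripper open.
Joint ranges: [-2.59, 2.59], [-0.33, 1.99], [-1.39, 1.29], [0.1, 2.45], [-1.04, 4.18], [0.21, 1.99], [-2.66, 2.66]. Speed limits (rad/s): [2.57, 2.57, 3.14, 3.14, 3.14, 3.14, 3.14].

## Interface

Orientations are given as a unit quaternion [x, y, z, w].
In Python, from workcell import r, vision gives the robot as it stands. The module is installed in compiled form; this text tells all that it offers.
- The arm moves only by the tool drive_tool, never from a script. Its argument "targets" is a list of rows, each an object with "grip": the finger opening in m, from 0 to 0.087; "delta_pos": the shift along the tool's x, y, z in m, a list of three; "yaw": the turn about the tool's x in rad. A call has 1 to 10 rows; each row is the pose to reach, as a shift and turn from the pose commanded when the call began, along the tool's axes at that moment; what a row does not reach only later rows make up. A row lasts 1/12 s, in which the tool goes at most 41.7 mm and 7.16 degrees, less where a joint would pass 70% of its speed; a pose out of reach is approached as far as the arm can. A call with a gripper value outside its range is refused whole. The fingers move at their own pace and stop on an object; "newtons" is the grip in N (left out, the last holds). Time passes only in rows, so rows that repeat a pose let the fingers close. It gives the time, the measured TCP pose, the force and the opening at its end, in the units of the state.
- r.sense(): the state, without advancing time (a new reading comes with each control period).
- vision.snapshot(name): name is "side" or "top"; returns a dict with "pixels" (480x640x3 uint8, red, green, blue), "fx", "fy", "cx", "cy" (pixels), "D" ([k1, k2, p1, p2, k3] as OpenCV has them; the pictures are not rectified), "view" (4x4, takes a point from world to camera coordinates). Camera axes: x right, y down, z forward; pixel columns grow to the right and rows downward; lengths in m; the calibration is good to about 2 mm. A picture is of the moment at which its call begins. There is no depth.
- r.finish_job(): hands the job in, once; it reports no verdict.
The state is a dict: "time_s": time; "joint_positions": joint angles; "qd": joint speeds; "tau": joint torques, N m; "tcp_pos": TCP position; "eef_rot": TCP orientation; "ft_force": force on the tool from outside, world axes, zero at the start; "ft_torque": the same for the moment, N m; "grip_width": finger opening in m.
Only numpy, scipy, OpenCV 4.12 (cv2) and the standard library are available. Lean on these libraries where they do the work, as an engineer would, in place of code of your own. Each camera call takes 0.05 s, during which the arm holds its last target. There are 200 camera calls.

## Task

The cleaned rail with the blue top stripe is still held in the bench vise, under the lip of the sliding jaw. First slide the jaw fully open by its red handle, leaving the rail standing in the vise; then lift the rail straight up out of the vise, keep it upright, and set it down without dropping it, flat on the floor of the bay with the blue ends. Let go of it, leave the jaw open, and do not disturb the brushes, the can, the wheel or the other rail.

Things in the scene. Friction and masses are not known exactly. Their poses are not given: they have to be found in the camera images.
- vise: Blue vise fixed to the bench. Origin on the bench top under the middle of the held rail; z up, its y is the direction in which the sliding jaw opens (level). Base plate 150 mm along x, from y -75 to y +195 mm, top at z 30 mm. The fixed jaw stands on it: 100 mm along x, y -60 to -21 mm, top at z 62 mm, plain, without a lip.
- jaw (a joint): Opening of the sliding jaw in m along the vise's +y: 0 closed on the rail, 0.060 fully open at its stop. Sliding takes about 7 N plus 25 N per m/s; it stays where it is left. At 0 its block (100 mm along x) spans y 21 to 55 mm of the vise, top at z 62 mm; behind it a slide plate 110 mm along x, top at z 44 mm, reaches to y 126 mm and carries the handle.
- jaw_lip (a point): Middle of the free edge of the sliding jaw's lip, 100 mm along x and 10 mm thick, between z 52 and 62 mm; moves with the jaw. At jaw 0 it lies at y 11 mm of the vise, over the edge of the rail's foot, so that the rail cannot be lifted until the jaw has opened by at least 10 mm. Axes as the vise.
- jaw_handle (a point): Middle of the red handle's crossbar, on the bar's axis, 105 mm above the bench; axes as the vise; moves with the jaw. The handle is an upturned U of 14 mm round bar: crossbar 90 mm along x with a leg down to the slide plate at each end. At jaw 0 it lies at vise y 115 mm: 53 mm free between it and the jaw block, and, above the block's top, 100 mm free as far as the rail.
- rail: Aluminium rail to be moved, an inverted T: foot 120 (x) by 40 (y) by 20 mm high, on it a web 120 mm long, 16 mm thick, up to 80 mm above the underside, blue stripe along its top. 0.3 to 0.6 kg, balanced. Origin at the centre of its underside; x along it, z up. In the vise its underside is 30 mm above the bench, its x along the vise's, 1 mm from the fixed jaw; the web stands 48 mm above the jaws.
- bay_blue: Fixed grey open-topped bay with a solid blue block at each end: where the rail belongs. Origin at the centre of its underside on the bench; x along it, z up. Inside 140 (x) by 50 mm (y), floor 5 mm above the bench, walls 5 mm thick and 25 mm high; with end blocks 190 mm long, 60 mm wide. The rail lies along it, either way round.
- bay_yellow: The same kind of bay with yellow ends; it holds the spare rail.
- bay_green: The same kind of bay with green ends; it is empty and must stay so.
- rail_spare: A rail of the same shape with a yellow stripe, standing in the yellow bay: leave it alone.
- brush_white: Loose white-handled brush, 195 mm long, 26 mm high, lying on the bench: leave it alone.
- brush_black: Loose black-handled brush with brass bristles, 195 mm long, 26 mm high: leave it alone.
- grease_can: Orange can standing on the bench, 60 mm in diameter, 100 mm high: leave it alone.
- wheel: Steel crawler wheel lying on the bench, 90 mm in diameter, 42 mm high: leave it alone.

How it is judged:
On the way, in this order (a step that is already met when the one before it is completed fails the run):
1. the sliding jaw is fully open (over 52 mm of 60) while the rail still stands in the vise (value of joint jaw above 0.052 m and z of rail in the frame of vise below 0.036 m and horizontal distance between rail and vise below 0.04 m), for 0.2 s.
2. the rail is lifted clear above the jaws (underside over 70 mm above the bench), held in the fingers (z of rail in the frame of vise above 0.07 m and contact force between rail and the fingers above 0.5 N), for 0.1 s.
At the end, for the whole second after the job is handed in: The rail stands at rest inside the blue-ended bay, upright within 0.05 rad, its underside on the bay floor (within 3 mm), within 13 mm lengthways and 8 mm sideways of the bay's middle and in line with it within 0.15 rad; the jaw is still open by more than 45 mm (z of rail in the frame of bay_blue between 0.002 and 0.008 m and x of rail in the frame of bay_blue between -0.013 and 0.013 m and y of rail in the frame of bay_blue between -0.008 and 0.008 m and angle between the x axis of rail and the x axis of bay_blue, either way round below 0.15 rad and angle between rail's own z axis and vertical below 0.05 rad and linear speed of rail below 0.02 m/s and value of joint jaw above 0.045 m); the robot touches nothing.
It fails at once if the rail tips by more than 0.4 rad (angle between rail's own z axis and vertical above 0.4 rad).
It fails at once if the rail is dropped (falls faster than 0.4 m/s, about 8 mm of fall, with no finger on it) (linear speed of rail above 0.4 m/s and contact force between rail and the fingers below 0.05 N).
It fails at once if the spare rail is moved by more than 15 mm (distance of rail_spare from where it was at the start of the episode above 0.015 m).
It fails at once if a brush, the can or the wheel is moved by more than 20 mm (distance of any of brush_white, brush_black, grease_can, wheel from where it was at the start of the episode above 0.02 m).
It also fails if it takes over 58 s, if anything falls off the work surface, if the arm or the gripper's body presses on something with over 40 N, if the wrist force passes 120 N, or if a joint passes its speed limit or range.

## Working session

There is one attempt and no reset: what is moved stays moved. The work goes in short steps, Python scripts to look and compute and a tool call to move; the robot and the scene stay as the last step left them, time stands still between calls to the robot, and variables do not carry over. Pictures are saved under pics/ and viewed, about 8 in all and at most 12, crops included, and the job is handed in when it is done.

Besides the shell and the picture viewer there is one more tool, called as a command line: name --argument value ..., lists and objects as JSON in quotes. drive_tool: Moves the arm, as the interface text tells. Its arguments: {"type":"object","properties":{"targets":{"type":"array","items":{"type":"object","properties":{"grip":{"type":"number"},"delta_pos":{"type":"array","items":{"type":"number"}},"yaw":{"type":"number"}}}},"newtons":{"type":"number"}},"required":["targets"]}

```bash
mkdir -p pics; python3 - <<'E'
from workcell import r, vision
import cv2, numpy as np, pickle
s=r.sense()
for k in s: print(k, np.round(s[k],4))
for n in ("top","side"):
    d=vision.snapshot(n); pickle.dump(d,open(f"pics/{n}0.pkl","wb"))
    cv2.imwrite(f"pics/{n}0.png",d["pixels"][...,::-1])
    print(n,d["fx"],d["fy"],d["cx"],d["cy"],d["D"]);print(np.round(d["view"],4))
E
```

```text
time_s 0.0
joint_positions [-1.1839  0.4694 -0.0486  1.5337  0.0241  1.141  -0.0823]
qd [ 0.0025  0.0003 -0.0003  0.0011  0.0003 -0.0013 -0.0017]
tau [ 3.00000e-04 -5.07971e+01 -8.04000e-02 -2.36159e+01 -6.13000e-02
  3.78000e-02  2.00000e-04]
tcp_pos [0.2724 0.617  0.2465]
eef_rot [-0.3864  0.593   0.3856  0.5919]
ft_force [-0.7772 -0.0393  0.346 ]
ft_torque [-0.0183 -0.0062 -0.002 ]
grip_width 0.0873
top 510.04084193260763 510.04084193260763 322.43522201011024 239.18338550039707 [-0.03658148  0.          0.          0.          0.        ]
[[-0.0189 -0.9998  0.0063 -0.0691]
 [-0.9799  0.0173 -0.1989  0.6243]
 [ 0.1988 -0.0099 -0.98    1.1752]
 [ 0.      0.      0.      1.    ]]
side 618.3957844180999 618.3957844180999 328.3161557000845 236.96069502319767 [0.01733605 0.         0.         0.         0.        ]
[[ 0.8423 -0.5385 -0.0226 -0.5783]
 [-0.3298 -0.4818 -0.8118  0.2694]
 [ 0.4263  0.6913 -0.5834  1.1353]
 [ 0.      0.      0.      1.    ]]
```

View pics/top0.png

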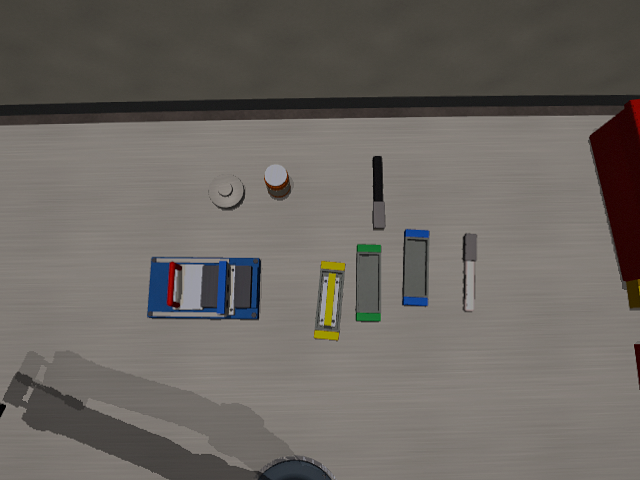

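View pics/side0.png

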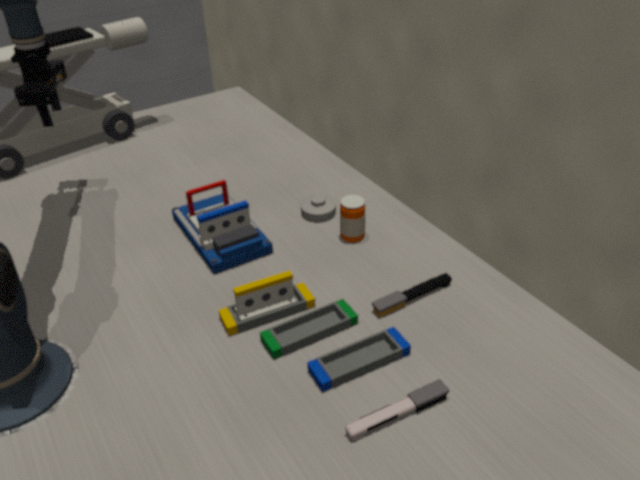

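The top view shows the vise at about (150–260, 258–318), with the red handle at (174, 285) and the stripe at (223, 288). The blue bay's ends are at (416, 234) and (416, 301), so the jaw opens towards world +y. The side view agrees.

```bash
cat > h.py <<'E'
import cv2, numpy as np, pickle
from workcell import r, vision
def snap(n,tag):
    d=vision.snapshot(n); pickle.dump(d,open(f"pics/{n}{tag}.pkl","wb")); return d
def load(n,tag): return pickle.load(open(f"pics/{n}{tag}.pkl","rb"))
def K(d): return np.array([[d["fx"],0,d["cx"]],[0,d["fy"],d["cy"]],[0,0,1.]])
def ray(d,uv):
    p=cv2.undistortPoints(np.array(uv,float).reshape(-1,1,2),K(d),np.array(d["D"])).reshape(-1,2)
    V=np.array(d["view"]);R,t=V[:3,:3],V[:3,3]
    return -R.T@t, np.c_[p,np.ones(len(p))]@R
def plane(d,uv,z):
    c,v=ray(d,uv); return c+v*((z-c[2])/v[:,2])[:,None]
def proj(d,P):
    V=np.array(d["view"]); return cv2.projectPoints(np.array(P,float).reshape(-1,1,3),cv2.Rodrigues(V[:3,:3])[0],V[:3,3],K(d),np.array(d["D"]))[0].reshape(-1,2)
def blobs(d,lo,hi,box,amin=30):
    h=cv2.cvtColor(d["pixels"],cv2.COLOR_RGB2HSV)
    m=cv2.inRange(h,np.array(lo),np.array(hi)); k=np.zeros_like(m);u0,v0,u1,v1=box;k[v0:v1,u0:u1]=255;m&=k
    cs=cv2.findContours(m,cv2.RETR_EXTERNAL,cv2.CHAIN_APPROX_NONE)[0]
    return [c for c in cs if cv2.contourArea(c)>amin]
E
python3 - <<'E'
from h import *
t=load("top",0);s=load("side",0)
for nm,lo,hi,box,z in [("redT",(0,150,60),(10,255,255),(140,245,270,330),.105),("blueT",(100,120,40),(130,255,255),(140,245,270,330),.11),("bayT",(100,120,40),(130,255,255),(390,220,440,320),.025)]:
    for c in blobs(t,lo,hi,box):
        b=cv2.boxPoints(cv2.minAreaRect(c)); print(nm,cv2.contourArea(c),cv2.boundingRect(c),np.round(plane(t,b,z)[:,:2],4).tolist())
for nm,lo,hi,box in [("redS",(0,150,60),(10,255,255),(170,170,280,280)),("blueS",(100,120,40),(130,255,255),(170,170,280,280)),("bayS",(100,120,40),(130,255,255),(290,320,420,400))]:
    for c in blobs(s,lo,hi,box):
        print(nm,cv2.contourArea(c),cv2.boundingRect(c),np.round(cv2.boxPoints(cv2.minAreaRect(c)),1).tolist())
a=cv2.resize(t["pixels"][245:325,140:270],None,fx=6,fy=6,interpolation=cv2.INTER_CUBIC)[:,:780]
cv2.imwrite("pics/c1.png",a[...,::-1])
a=cv2.resize(s["pixels"][175:275,165:280],None,fx=6,fy=6,interpolation=cv2.INTER_CUBIC)
cv2.imwrite("pics/c2.png",a[...,::-1])
E
```

```text
redT 169.5 (168, 262, 7, 44) [[0.4675, 0.2785], [0.567, 0.2757], [0.5661, 0.2642], [0.4666, 0.2672]]
blueT 1319.5 (148, 261, 79, 53) [[0.4538, 0.3206], [0.5738, 0.3229], [0.5657, 0.143], [0.4461, 0.1442]]
blueT 642.5 (147, 258, 113, 61) [[0.576, 0.328], [0.5716, 0.0677], [0.4339, 0.067], [0.438, 0.3215]]
bayT 175.5 (403, 297, 25, 9) [[0.4825, -0.2757], [0.4813, -0.3348], [0.4618, -0.3337], [0.463, -0.2748]]
bayT 147.5 (404, 229, 25, 9) [[0.6352, -0.2856], [0.6538, -0.2875], [0.6495, -0.3482], [0.6309, -0.3461]]
redS 147.0 (187, 181, 40, 24) [[185.3000030517578, 188.89999389648438], [224.0, 180.3000030517578], [227.3000030517578, 195.5], [188.6999969482422, 204.10000610351562]]
blueS 1364.5 (174, 213, 98, 60) [[164.5, 262.5], [174.0, 213.0], [274.6000061035156, 232.39999389648438], [265.1000061035156, 281.79998779296875]]
blueS 46.5 (179, 206, 9, 13) [[179.0, 208.0], [185.0, 204.0], [192.10000610351562, 214.60000610351562], [186.10000610351562, 218.60000610351562]]
blueS 315.0 (198, 201, 50, 21) [[196.8000030517578, 215.10000610351562], [245.89999389648438, 199.5], [248.1999969482422, 206.60000610351562], [199.0, 222.3000030517578]]
blueS 167.5 (194, 195, 29, 15) [[193.10000610351562, 203.1999969482422], [221.39999389648438, 194.10000610351562], [223.5, 200.60000610351562], [195.10000610351562, 209.60000610351562]]
bayS 376.5 (308, 359, 24, 32) [[304.70001220703125, 364.5], [316.0, 357.0], [334.20001220703125, 384.20001220703125], [322.79998779296875, 391.79998779296875]]
bayS 211.0 (387, 328, 23, 28) [[386.3999938964844, 330.1000061035156], [395.8999938964844, 323.8999938964844], [413.0, 350.1000061035156], [403.5, 356.29998779296875]]
```

View pics/c1.png

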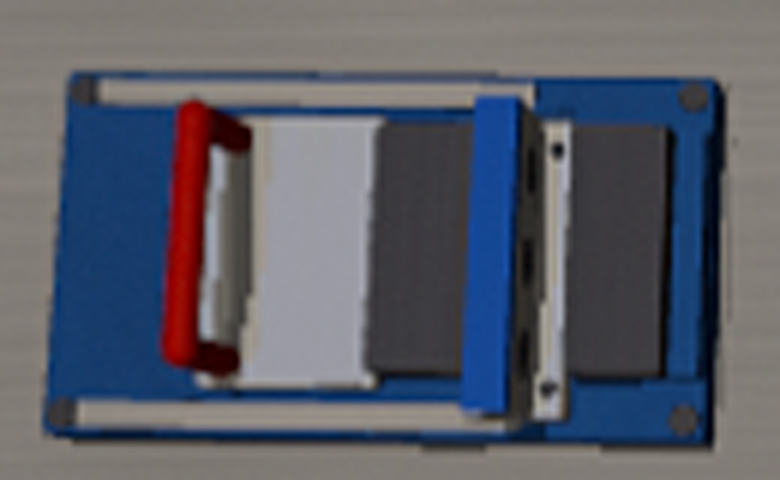

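View pics/c2.png

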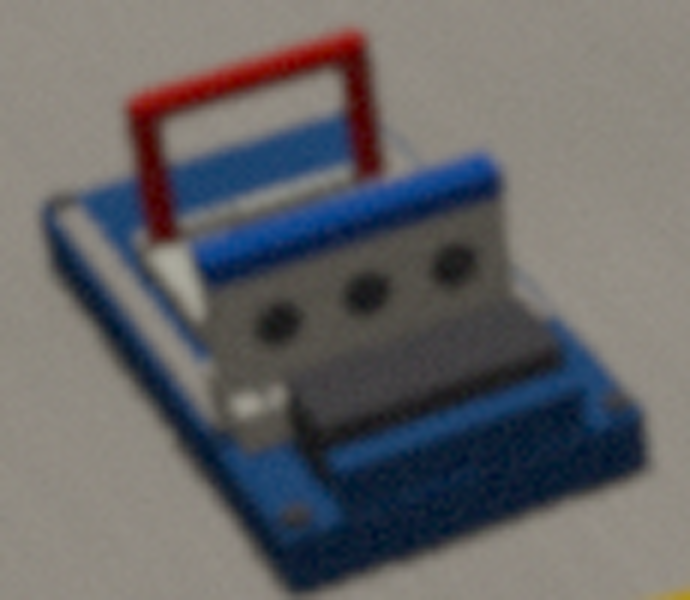

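In the crop, the crossbar runs from (193, 110) to (180, 355), and the stripe's corners are (477, 97), (520, 97), (507, 412) and (463, 410). The side crop confirms the U-handle behind the rail and the rail held upright.

```bash
cat >> h.py <<'E'
from scipy.spatial.transform import Rotation as Ro
def plan(tcp,phi):
    """world TCP target with tool down and jaw axis at heading phi (mod pi) -> delta in tool axes, yaw"""
    s=r.sense(); R=Ro.from_quat(s["eef_rot"]).as_matrix(); d=R.T@(np.array(tcp)-s["tcp_pos"])
    z=R.T@np.array([np.cos(phi),np.sin(phi),0]); yaw=np.arctan2(-z[1],z[2]); yaw=(yaw+np.pi/2)%np.pi-np.pi/2
    print("t",s["time_s"],"tcp",np.round(s["tcp_pos"],4),"x",np.round(R[:,0],3),"jawhead",np.round(np.degrees(np.arctan2(R[1,2],R[0,2])),1),"q7",round(s["joint_positions"][6],3))
    print("delta",np.round(d,4),"yaw",round(yaw,3),"deg",round(np.degrees(yaw),1))
E
python3 - <<'E'
from h import *
t=load("top",0);s=load("side",0)
c=lambda p,o:(np.array(p,float)+.5)/6-.5+np.array(o)
T=lambda p:c(p,(140,245)); S=lambda p:c(p,(165,175))
def hd(a,b): return np.degrees(np.arctan2(*(a-b)[1::-1][:2])) 
st=plane(t,T([(477,97),(520,97),(507,412),(463,410)]),.11);ha=plane(t,T([(193,107),(180,358)]),.105)
print("stripe T",st.mean(0),"end",(st[0]+st[1]-st[2]-st[3])[:2]/2)
print("handle T",ha.mean(0),(ha[0]-ha[1])[:2])
hs=plane(s,S([(135,106),(357,42)]),.105);ss=plane(s,S([(195,240),(490,155),(503,185),(205,278)]),.11)
print("handle S",hs.mean(0),(hs[1]-hs[0])[:2]); print("stripe S (top edge/front lower edge z~.098)",plane(s,S([(195,240),(490,155)]),.11))
# bay: all corners of blue ends, two views
pts=[]
for lo in [(390,285,440,320),(390,220,440,245)]:
    k=max(blobs(t,(100,120,40),(130,255,255),lo),key=cv2.contourArea); pts.append(plane(t,[cv2.minAreaRect(k)[0]],.025)[0])
print("bay T",np.mean(pts,0),pts[1]-pts[0])
v=(ha[0]-ha[1])/1; v2=(st[0]+st[1]-st[2]-st[3])/2
phi=np.arctan2(v2[1]+v[1],v2[0]+v[0])+np.pi/2; print("phi deg",np.degrees(phi), "stripe->handle",ha.mean(0)-st.mean(0))
a=cv2.resize(t["pixels"][220:315,385:445],None,fx=6,fy=6,interpolation=cv2.INTER_CUBIC);b=cv2.resize(s["pixels"][320:400,300:420],None,fx=3.5,fy=3.5,interpolation=cv2.INTER_CUBIC)
o=np.zeros((570,790,3),np.uint8);o[:,:360]=a;o[:280,365:785]=b;cv2.imwrite("pics/c3.png",o[...,::-1])
h=ha.mean(0); plan([h[0],h[1],.20],phi)
E
```

```text
stripe T [0.50650657 0.153239   0.11      ] end [ 0.12013201 -0.0028658 ]
handle T [0.51708134 0.27196353 0.105     ] [ 0.09682457 -0.00129318]
handle S [0.51755954 0.27770442 0.105     ] [ 0.09372806 -0.00473051]
stripe S (top edge/front lower edge z~.098) [[0.45021979 0.16909859 0.11      ]
 [0.56747656 0.15981169 0.11      ]]
bay T [ 0.55725053 -0.31077169  0.025     ] [ 0.17022585 -0.01211888  0.        ]
phi deg 88.901794705466 stripe->handle [ 0.01057477  0.11872453 -0.005     ]
t 0.1 tcp [0.2724 0.617  0.2466] x [-0.001 -0.002 -1.   ] jawhead 66.2 q7 -0.082
delta [ 0.047  -0.3632 -0.2168] yaw -0.397 deg -22.7
```

View pics/c3.png

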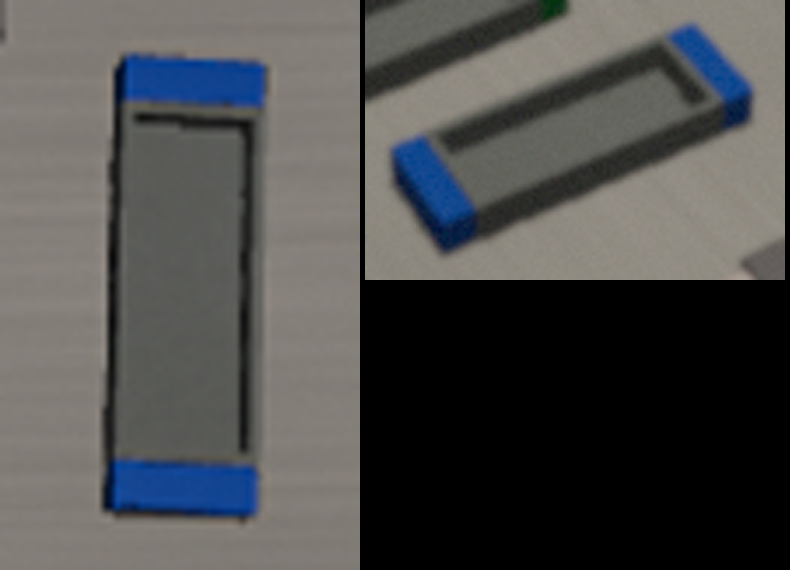

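The bay crop is clear. The top block's corners are (125, 57), (267, 63), (263, 107) and (122, 100); the bottom block's are (115, 460), (257, 465), (257, 515) and (110, 507). Next I move above the handle.

drive_tool --targets '[{"delta_pos":[0.0,-0.03,-0.018],"yaw":-0.05,"grip":0.06},{"delta_pos":[0.0,-0.065,-0.038],"yaw":-0.1,"grip":0.06},{"delta_pos":[0.01,-0.1,-0.059],"yaw":-0.15,"grip":0.06},{"delta_pos":[0.01,-0.135,-0.08],"yaw":-0.2,"grip":0.06},{"delta_pos":[0.015,-0.17,-0.1],"yaw":-0.25,"grip":0.06},{"delta_pos":[0.02,-0.205,-0.122],"yaw":-0.3,"grip":0.06},{"delta_pos":[0.025,-0.24,-0.142],"yaw":-0.354,"grip":0.06},{"delta_pos":[0.03,-0.275,-0.163],"yaw":-0.354,"grip":0.06},{"delta_pos":[0.035,-0.31,-0.184],"yaw":-0.354,"grip":0.06},{"delta_pos":[0.04,-0.335,-0.199],"yaw":-0.354,"grip":0.06}]'

```text
time_s: 0.93
tcp_pos: [0.5007, 0.2959, 0.2071]
eef_rot: [-0.484, 0.516, 0.483, 0.516]
ft_force: [0.7, -0.2, -0.0]
grip_width: 0.06
```

```bash
python3 - <<'E'
from h import *
t=load("top",0)
c=lambda p,o:(np.array(p,float)+.5)/6-.5+np.array(o)
B=plane(t,c([(125,57),(267,63),(263,107),(122,100),(115,460),(257,465),(257,515),(110,507)],(385,220)),.025)[:,:2]
print(B.round(4).tolist()); print("bay mid",B.mean(0),"axis deg",np.degrees(np.arctan2(*(B[:4].mean(0)-B[4:].mean(0))[::-1])), "cross",np.degrees(np.arctan2(*((B[0]+B[3]+B[4]+B[7]-B[1]-B[2]-B[5]-B[6])[::-1]))))
V=plane(t,c([(70,75),(718,80),(712,442),(45,432)],(140,245)),.03)[:,:2]; print("vise base",V.round(4).tolist(),"y dir",np.degrees(np.arctan2(*((V[0]+V[3]-V[1]-V[2])[::-1]))))
plan([.517,.2740,.20],np.radians(86.5))
E
```

```text
[[0.6529, -0.2903], [0.6493, -0.35], [0.6305, -0.3472], [0.6345, -0.2881], [0.4843, -0.2776], [0.4811, -0.3358], [0.4608, -0.3346], [0.4652, -0.2747]]
bay mid [ 0.55733237 -0.31229566] axis deg -4.472726644144485 cross 86.30667523182304
vise base [[0.5918, 0.3447], [0.5851, 0.0764], [0.4373, 0.0781], [0.4456, 0.3482]] y dir 88.40134246304846
t 0.9333 tcp [0.5007 0.2959 0.2071] x [ 0.    -0.002 -1.   ] jawhead 86.2 q7 0.893
delta [ 0.0071 -0.0177 -0.0207] yaw -0.005 deg -0.3
```

drive_tool --targets '[{"delta_pos":[0.02,-0.016,-0.02],"yaw":-0.03,"grip":0.06},{"delta_pos":[0.045,-0.016,-0.02],"yaw":-0.03,"grip":0.06},{"delta_pos":[0.07,-0.016,-0.02],"yaw":-0.03,"grip":0.06},{"delta_pos":[0.085,-0.016,-0.02],"yaw":-0.03,"grip":0.06},{"delta_pos":[0.096,-0.016,-0.02],"yaw":-0.03,"grip":0.06},{"delta_pos":[0.096,-0.016,-0.02],"yaw":-0.03,"grip":0.06}]'

```text
time_s: 1.43
tcp_pos: [0.5119, 0.2784, 0.109]
eef_rot: [-0.492, 0.51, 0.492, 0.506]
ft_force: [-0.0, 0.6, -0.3]
grip_width: 0.0598
```

```bash
python3 - <<'E'
from h import *
t=snap("top",1);s=snap("side",1)
a=cv2.resize(t["pixels"][235:335,130:270],None,fx=5,fy=5,interpolation=cv2.INTER_CUBIC)[:,:400]
b=cv2.resize(s["pixels"][130:250,170:250],None,fx=4.5,fy=4.5,interpolation=cv2.INTER_CUBIC)
o=np.zeros((560,790,3),np.uint8);o[:a.shape[0],:400]=a;o[:b.shape[0],410:410+b.shape[1]]=b;cv2.imwrite("pics/c4.png",o[...,::-1])
plan([.517,.274,.111],np.radians(88))
E
```

```text
t 1.5333 tcp [0.5136 0.2795 0.1117] x [ 0.  0. -1.] jawhead 88.2 q7 0.962
delta [ 0.0007 -0.0036 -0.0053] yaw 0.003 deg 0.2
```

View pics/c4.png

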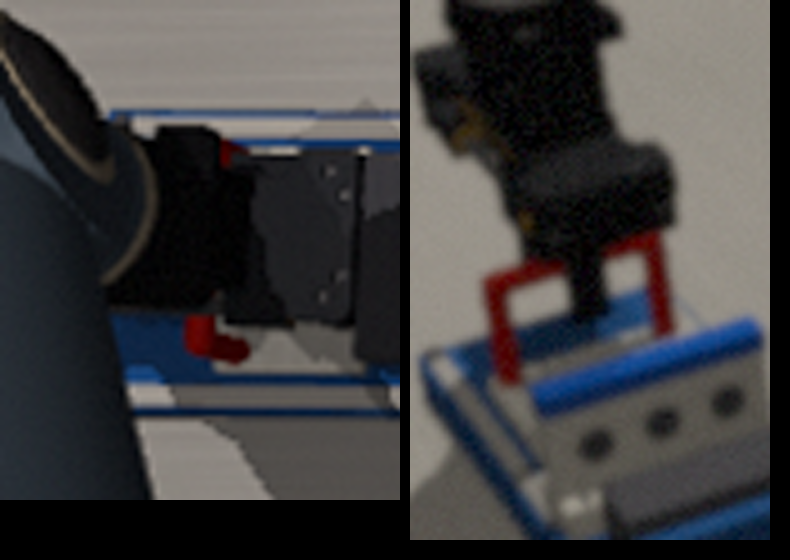

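The crop shows the fingers straddling the crossbar near its middle: the side panel has one finger in front of the bar at (590, 290), and the rail is still standing. I'll close gently and check the force.

drive_tool --targets '[{"delta_pos":[0,-0.002,-0.004],"grip":0.04},{"delta_pos":[0,-0.002,-0.004],"grip":0.03},{"delta_pos":[0,-0.002,-0.004],"grip":0.02},{"delta_pos":[0,-0.002,-0.004],"grip":0.01},{"delta_pos":[0,-0.002,-0.004],"grip":0.01},{"delta_pos":[0,-0.002,-0.004],"grip":0.01}]' --newtons 20

```text
$.targets[0]: bad value
```

drive_tool --targets '[{"delta_pos":[0,-0.002,-0.004],"yaw":0,"grip":0.04},{"delta_pos":[0,-0.002,-0.004],"yaw":0,"grip":0.03},{"delta_pos":[0,-0.002,-0.004],"yaw":0,"grip":0.02},{"delta_pos":[0,-0.002,-0.004],"yaw":0,"grip":0.01},{"delta_pos":[0,-0.002,-0.004],"yaw":0,"grip":0.01},{"delta_pos":[0,-0.002,-0.004],"yaw":0,"grip":0.01}]' --newtons 20

```text
time_s: 2.03
tcp_pos: [0.5153, 0.2753, 0.1118]
eef_rot: [-0.492, 0.508, 0.492, 0.508]
ft_force: [0.8, 0.3, -0.1]
grip_width: 0.0282
```

drive_tool --targets '[{"delta_pos":[0,0,0],"yaw":0,"grip":0.01},{"delta_pos":[0,0,0],"yaw":0,"grip":0.01},{"delta_pos":[0,0,0],"yaw":0,"grip":0.01},{"delta_pos":[0,0,0],"yaw":0,"grip":0.01}]'

```text
time_s: 2.37
tcp_pos: [0.5153, 0.274, 0.1115]
eef_rot: [-0.492, 0.509, 0.492, 0.507]
ft_force: [-1.4, -3.6, 3.0]
grip_width: 0.0132
```

drive_tool --targets '[{"delta_pos":[0,0,0.004],"yaw":0,"grip":0.01},{"delta_pos":[0,0,0.009],"yaw":0,"grip":0.01},{"delta_pos":[0,0,0.015],"yaw":0,"grip":0.01},{"delta_pos":[0,0,0.021],"yaw":0,"grip":0.01},{"delta_pos":[0,0,0.027],"yaw":0,"grip":0.01},{"delta_pos":[0,0,0.033],"yaw":0,"grip":0.01},{"delta_pos":[0,0,0.039],"yaw":0,"grip":0.01},{"delta_pos":[0,0,0.045],"yaw":0,"grip":0.01},{"delta_pos":[0,0,0.05],"yaw":0,"grip":0.01}]' --newtons 30

```text
time_s: 3.12
tcp_pos: [0.5165, 0.322, 0.1115]
eef_rot: [-0.492, 0.51, 0.491, 0.506]
ft_force: [-2.8, -8.4, 5.8]
grip_width: 0.0131
```

drive_tool --targets '[{"delta_pos":[0,0,0.004],"yaw":0,"grip":0.01},{"delta_pos":[0,0,0.008],"yaw":0,"grip":0.01},{"delta_pos":[0,0,0.011],"yaw":0,"grip":0.01},{"delta_pos":[0,0,0.013],"yaw":0,"grip":0.01},{"delta_pos":[0,0,0.013],"yaw":0,"grip":0.01}]'

```text
time_s: 3.53
tcp_pos: [0.5168, 0.3312, 0.1115]
eef_rot: [-0.493, 0.513, 0.49, 0.505]
ft_force: [-3.5, -14.7, 11.6]
grip_width: 0.0135
```

```bash
python3 -c "
from h import *
print(r.sense()['ft_force'],r.sense()['tcp_pos'])"
```

```text
[ -3.53824805 -14.65605058  11.5757851 ] [0.51682311 0.33121998 0.11145177]
```

drive_tool --targets '[{"delta_pos":[0,0,-0.001],"yaw":0,"grip":0.02},{"delta_pos":[0,0,-0.002],"yaw":0,"grip":0.035},{"delta_pos":[0,0,-0.002],"yaw":0,"grip":0.05},{"delta_pos":[0,0,-0.002],"yaw":0,"grip":0.05},{"delta_pos":[-0.03,0,-0.002],"yaw":0,"grip":0.05},{"delta_pos":[-0.065,0,-0.002],"yaw":0,"grip":0.05},{"delta_pos":[-0.09,0.04,-0.002],"yaw":0,"grip":0.05},{"delta_pos":[-0.1,0.08,-0.002],"yaw":0,"grip":0.05},{"delta_pos":[-0.1,0.09,-0.002],"yaw":0,"grip":0.05}]'

```text
time_s: 4.28
tcp_pos: [0.4234, 0.3419, 0.2143]
eef_rot: [-0.492, 0.505, 0.494, 0.508]
ft_force: [-1.5, -0.6, -1.1]
grip_width: 0.0493
```

```bash
python3 - <<'E'
from h import *
t=snap("top",2);s=snap("side",2)
a=cv2.resize(t["pixels"][250:325,130:270],None,fx=5.6,fy=5.6,interpolation=cv2.INTER_CUBIC)
b=cv2.resize(s["pixels"][165:275,150:290],None,fx=1.6,fy=1.6,interpolation=cv2.INTER_CUBIC)
o=np.zeros((600,790,3),np.uint8);o[:a.shape[0],:784]=a;o[422:422+b.shape[0],:b.shape[1]]=b;cv2.imwrite("pics/c5.png",o[...,::-1])
s=r.sense();print(s["time_s"],s["tcp_pos"],s["ft_force"])
E
```

```text
4.3833 [0.42422167 0.34107117 0.21252963] [ 1.03433671 -0.62869404  0.03614833]
```

View pics/c5.png

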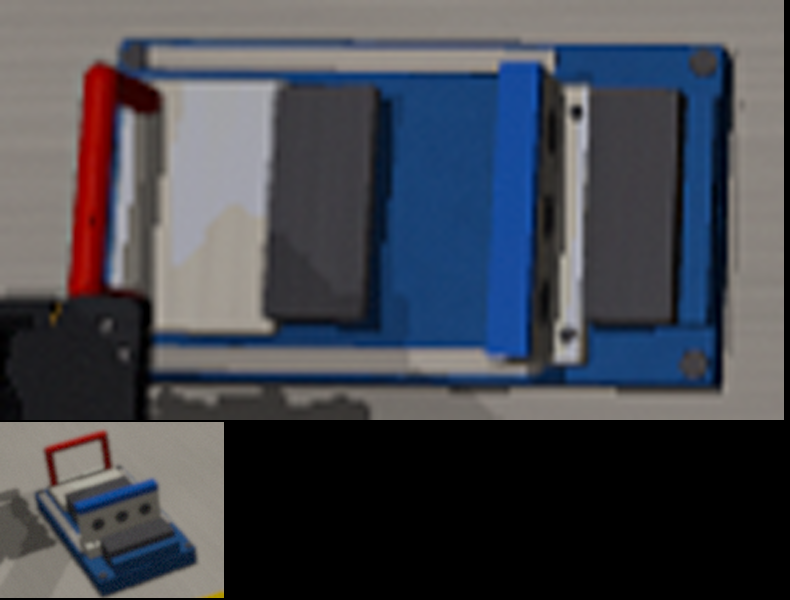

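The crop shows the jaw open and the rail still standing. The handle's top end is at (99, 72), and the stripe's corners are (502, 62), (545, 62), (532, 357) and (488, 355). I'll work out the opening and the next grasp.

```bash
python3 - <<'E'
from h import *
t=load("top",2);s=load("side",2);t0=load("top",0)
c=lambda p:(np.array(p,float)+.5)/5.6-.5+np.array((130,250))
c0=lambda p:(np.array(p,float)+.5)/6-.5+np.array((140,245))
print("handle end",plane(t,c([(99,70)]),.105),"was",plane(t0,c0([(193,107)]),.105))
print("block edge now",plane(t,c([(378,88),(363,320)]),.062),"fixed jaw left/right edges",plane(t,c([(590,88),(685,92),(675,324),(583,323)]),.062))
st=plane(t,c([(502,62),(545,62),(532,357),(488,355)]),.11);print("stripe",st.mean(0),st)
print("foot right edge",plane(t,c([(589,85),(583,362)]),.05))
# stripe in side view: top-surface+front face; hull ends
k=max(blobs(s,(105,170,60),(125,255,255),(195,195,252,228)),key=cv2.contourArea);b=cv2.boxPoints(cv2.minAreaRect(k));print(cv2.contourArea(k),b.round(1).tolist())
for y in (.146,.162): print(proj(s,[[.4465,y,.11],[.5665,y,.11]]).round(1).tolist(), "at y",y)
plan([.508,.154,.20],np.radians(88))
E
```

```text
handle end [[0.56722796 0.32860925 0.105     ]] was [[0.56549363 0.27131694 0.105     ]]
block edge now [[0.56434944 0.22230073 0.062     ]
 [0.4652449  0.22584959 0.062     ]] fixed jaw left/right edges [[0.56278473 0.13108104 0.062     ]
 [0.56034153 0.09025177 0.062     ]
 [0.4613761  0.09371855 0.062     ]
 [0.46245497 0.13262905 0.062     ]]
stripe [0.50651129 0.1524933  0.11      ] [[0.56691926 0.15976935 0.11      ]
 [0.56661179 0.14197525 0.11      ]
 [0.44570811 0.14518029 0.11      ]
 [0.44680599 0.16304833 0.11      ]]
foot right edge [[0.56594472 0.13350397 0.05      ]
 [0.44677667 0.13438374 0.05      ]]
270.0 [[195.3000030517578, 215.89999389648438], [245.0, 199.89999389648438], [247.10000610351562, 206.39999389648438], [197.39999389648438, 222.3000030517578]]
[[199.6, 219.9], [248.6, 203.2]] at y 0.146
[[196.8, 216.6], [245.4, 200.1]] at y 0.162
t 4.3833 tcp [0.4242 0.3411 0.2125] x [ 0.     0.002 -1.   ] jawhead 88.5 q7 0.778
delta [ 0.0121 -0.0886 -0.1849] yaw 0.009 deg 0.5
```

drive_tool --targets '[{"delta_pos":[0.0,-0.014,-0.03],"yaw":0,"grip":0.05},{"delta_pos":[0.0,-0.03,-0.065],"yaw":0,"grip":0.05},{"delta_pos":[0.0,-0.048,-0.1],"yaw":0,"grip":0.05},{"delta_pos":[0.0,-0.065,-0.135],"yaw":0,"grip":0.05},{"delta_pos":[0.005,-0.08,-0.167],"yaw":0,"grip":0.05},{"delta_pos":[0.01,-0.088,-0.183],"yaw":0,"grip":0.05},{"delta_pos":[0.02,-0.088,-0.185],"yaw":0,"grip":0.05},{"delta_pos":[0.04,-0.088,-0.185],"yaw":0,"grip":0.05},{"delta_pos":[0.05,-0.088,-0.185],"yaw":0,"grip":0.05},{"delta_pos":[0.05,-0.088,-0.185],"yaw":0,"grip":0.05}]'

```text
time_s: 5.22
tcp_pos: [0.5077, 0.1516, 0.1585]
eef_rot: [-0.491, 0.509, 0.493, 0.506]
ft_force: [0.3, 0.2, 0.4]
grip_width: 0.05
```

```bash
python3 -c "
from h import *
plan([.508,.1535,.098],np.radians(88.5))"
```

```text
t 5.2167 tcp [0.5077 0.1516 0.1585] x [-0.005 -0.002 -1.   ] jawhead 88.3 q7 1.195
delta [ 0.0605 -0.0006  0.002 ] yaw -0.004 deg -0.2
```

drive_tool --targets '[{"delta_pos":[0.015,0,0.002],"yaw":0,"grip":0.05},{"delta_pos":[0.03,0,0.002],"yaw":0,"grip":0.05},{"delta_pos":[0.045,0,0.002],"yaw":0,"grip":0.05},{"delta_pos":[0.058,0,0.002],"yaw":0,"grip":0.05},{"delta_pos":[0.061,0,0.002],"yaw":0,"grip":0.045},{"delta_pos":[0.061,0,0.002],"yaw":0,"grip":0.035},{"delta_pos":[0.061,0,0.002],"yaw":0,"grip":0.03},{"delta_pos":[0.061,0,0.002],"yaw":0,"grip":0.025}]' --newtons 25

```text
time_s: 5.88
tcp_pos: [0.5102, 0.1539, 0.1015]
eef_rot: [-0.492, 0.507, 0.492, 0.508]
ft_force: [-0.7, 0.4, -0.4]
grip_width: 0.0328
```

```bash
python3 -c "
from h import *
plan([.508,.1535,.098],np.radians(88.5));print(r.sense()['ft_force'],r.sense()['grip_width'])"
```

```text
t 5.8833 tcp [0.5102 0.1539 0.1015] x [ 0.002  0.001 -1.   ] jawhead 88.2 q7 1.197
delta [ 0.0035  0.0021 -0.0005] yaw -0.005 deg -0.3
[-0.65963697  0.38980338 -0.42624269] 0.032796457890009754
```

drive_tool --targets '[{"delta_pos":[0.001,0,0],"yaw":0,"grip":0.02},{"delta_pos":[0.001,0,0],"yaw":0,"grip":0.015},{"delta_pos":[0.001,0,0],"yaw":0,"grip":0.01},{"delta_pos":[0.001,0,0],"yaw":0,"grip":0.01},{"delta_pos":[0.001,0,0],"yaw":0,"grip":0.01},{"delta_pos":[0.001,0,0],"yaw":0,"grip":0.01}]'

```text
time_s: 6.38
tcp_pos: [0.5099, 0.1545, 0.1]
eef_rot: [-0.492, 0.507, 0.492, 0.508]
ft_force: [-0.4, 4.6, 2.3]
grip_width: 0.0161
```

```bash
python3 -c "
from h import *
plan([.508,.1535,.098],np.radians(88.5));print(r.sense()['ft_force'],r.sense()['grip_width'])"
```

```text
t 6.3833 tcp [0.5099 0.1545 0.1   ] x [ 0.001  0.002 -1.   ] jawhead 88.2 q7 1.198
delta [ 0.002   0.0018 -0.0011] yaw -0.005 deg -0.3
[-0.40518488  4.57767895  2.27906235] 0.016145904469435785
```

drive_tool --targets '[{"delta_pos":[0,0,0.001],"yaw":0,"grip":0.01},{"delta_pos":[-0.004,0,0.002],"yaw":0,"grip":0.01},{"delta_pos":[-0.01,0,0.002],"yaw":0,"grip":0.01},{"delta_pos":[-0.02,0,0.003],"yaw":0,"grip":0.01},{"delta_pos":[-0.032,0,0.003],"yaw":0,"grip":0.01},{"delta_pos":[-0.045,0,0.003],"yaw":0,"grip":0.01},{"delta_pos":[-0.06,0,0.003],"yaw":0,"grip":0.01},{"delta_pos":[-0.075,0,0.003],"yaw":0,"grip":0.01},{"delta_pos":[-0.09,0,0.003],"yaw":0,"grip":0.01},{"delta_pos":[-0.1,0,0.003],"yaw":0,"grip":0.01}]' --newtons 40

```text
time_s: 7.22
tcp_pos: [0.5095, 0.1551, 0.2011]
eef_rot: [-0.492, 0.508, 0.491, 0.508]
ft_force: [0.5, 0.3, -3.9]
grip_width: 0.0159
```

```bash
python3 - <<'E'
from h import *
t=snap("top",3);s=snap("side",3)
cv2.imwrite("pics/c6.png",np.vstack([cv2.resize(t["pixels"][220:340,130:330],(700,420)),cv2.resize(s["pixels"][60:280,150:500],(286,180)) if 0 else np.zeros((1,700,3),np.uint8)])[...,::-1])
cv2.imwrite("pics/c7.png",cv2.resize(s["pixels"][110:270,150:310],(640,640))[:600,...,::-1])
st=r.sense();print(st["ft_force"],st["ft_torque"],st["grip_width"])
# rail underside lifted to ~.13: bay target, tcp z over bay
plan([.5573+.002,-.312,.20],np.radians(86))
E
```

```text
[ 0.34989787  0.24289894 -5.24220247] [ 0.027242   -0.10986785  0.01468854] 0.01615246551639906
t 7.3167 tcp [0.5104 0.1558 0.2014] x [ 0.003  0.001 -1.   ] jawhead 88.1 q7 1.183
delta [ 0.0013 -0.0642 -0.4659] yaw 0.037 deg 2.1
```

View pics/c7.png

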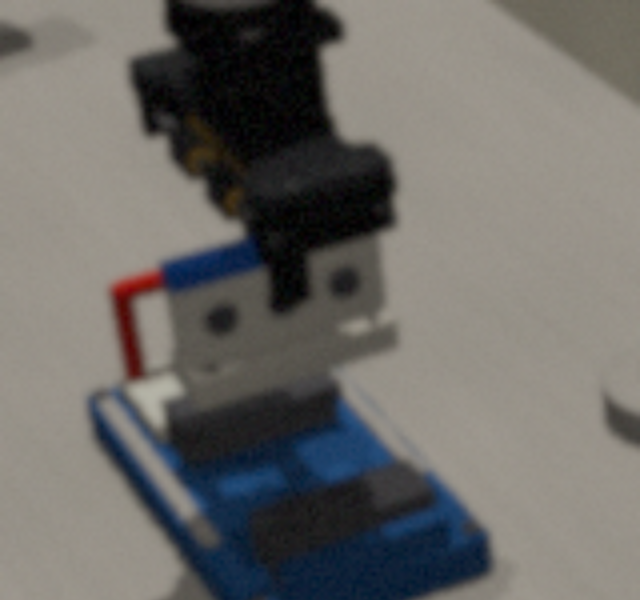

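The rail hangs upright in the fingers, clear of the jaws, with the handle still in the open position. Next I carry it over to the blue bay.

drive_tool --targets '[{"delta_pos":[0,-0.002,-0.012],"yaw":0.0,"grip":0.01},{"delta_pos":[0,-0.005,-0.035],"yaw":0.01,"grip":0.01},{"delta_pos":[0,-0.009,-0.065],"yaw":0.01,"grip":0.01},{"delta_pos":[0,-0.013,-0.097],"yaw":0.02,"grip":0.01},{"delta_pos":[0,-0.018,-0.13],"yaw":0.02,"grip":0.01},{"delta_pos":[0,-0.022,-0.163],"yaw":0.03,"grip":0.01},{"delta_pos":[0,-0.027,-0.196],"yaw":0.03,"grip":0.01},{"delta_pos":[0,-0.031,-0.227],"yaw":0.04,"grip":0.01},{"delta_pos":[0,-0.034,-0.25],"yaw":0.04,"grip":0.01},{"delta_pos":[0,-0.036,-0.262],"yaw":0.04,"grip":0.01}]'

```text
time_s: 8.15
tcp_pos: [0.5354, -0.1123, 0.1983]
eef_rot: [-0.48, 0.521, 0.48, 0.518]
ft_force: [0.2, -1.0, -4.4]
grip_width: 0.0158
```

```bash
python3 -c "
from h import *
plan([.560,-.312,.20],np.radians(85.7))"
```

```text
t 8.15 tcp [ 0.5354 -0.1123  0.1983] x [-0.003 -0.002 -1.   ] jawhead 85.5 q7 1.691
delta [-0.0013 -0.04   -0.1972] yaw -0.003 deg -0.2
```

drive_tool --targets '[{"delta_pos":[0,-0.003,-0.015],"yaw":0.0,"grip":0.01},{"delta_pos":[0,-0.009,-0.045],"yaw":0,"grip":0.01},{"delta_pos":[0,-0.016,-0.078],"yaw":0,"grip":0.01},{"delta_pos":[0,-0.023,-0.112],"yaw":0,"grip":0.01},{"delta_pos":[0,-0.03,-0.146],"yaw":0,"grip":0.01},{"delta_pos":[0.01,-0.036,-0.175],"yaw":0,"grip":0.01},{"delta_pos":[0.025,-0.039,-0.19],"yaw":0,"grip":0.01},{"delta_pos":[0.045,-0.04,-0.197],"yaw":0,"grip":0.01},{"delta_pos":[0.065,-0.04,-0.197],"yaw":0,"grip":0.01},{"delta_pos":[0.08,-0.04,-0.197],"yaw":0,"grip":0.01}]'

```text
time_s: 8.98
tcp_pos: [0.5611, -0.3061, 0.1163]
eef_rot: [-0.48, 0.519, 0.483, 0.517]
ft_force: [-0.7, 1.3, -4.7]
grip_width: 0.0157
```

drive_tool --targets '[{"delta_pos":[0.0,0,0],"yaw":0,"grip":0.01},{"delta_pos":[0.0,0,0],"yaw":0,"grip":0.01}]'

```text
time_s: 9.15
tcp_pos: [0.5618, -0.3052, 0.1178]
eef_rot: [-0.48, 0.518, 0.483, 0.517]
ft_force: [-0.6, -0.0, -3.3]
grip_width: 0.0156
```

```bash
python3 - <<'E'
from h import *
t=snap("top",4);s=snap("side",4)
o=np.zeros((600,800,3),np.uint8)
o[:550,:390]=cv2.resize(t["pixels"][215:325,375:453],None,fx=5,fy=5,interpolation=cv2.INTER_CUBIC)
o[:400,400:]=cv2.resize(s["pixels"][310:400,330-35:420-35+0+0+0] if 0 else s["pixels"][320:395,295:420],(400,240)) if 0 else cv2.resize(s["pixels"][290:410,300:420],(400,400),interpolation=cv2.INTER_CUBIC)
cv2.imwrite("pics/c8.png",o[...,::-1])
plan([.560,-.312,.114],np.radians(85.7)); print(r.sense()["ft_force"])
E
```

```text
t 9.25 tcp [ 0.5635 -0.3062  0.1202] x [ 0.001 -0.    -1.   ] jawhead 85.9 q7 2.064
delta [ 0.0062  0.0031 -0.0061] yaw 0.004 deg 0.2
[ 0.56980458 -0.51568852 -4.35830086]
```

View pics/c8.png

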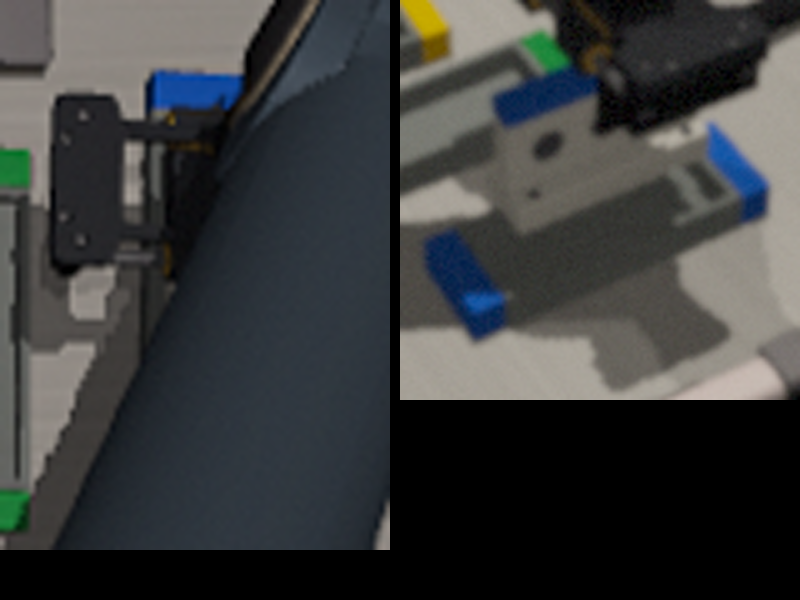

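The side panel shows the rail hanging over the blue bay, aligned with it. The stripe's near end is at about (495, 97) in the panel and the foot's near lower corner at about (523, 233). I'll compare these with the projections from my estimate.

```bash
python3 - <<'E'
from h import *
s=load("side",4);s0=load("side",0)
def pts(c,a,z,L):
    R=Ro.from_euler("z",a,degrees=True).as_matrix(); return np.array(c+(z,))+np.array(L)@R.T
pan=lambda q:((q-np.array([300,290])+.5)*10/3+np.array([400,0])).round(0).tolist()
for nm,c in (("est",(.559,-.306)),("x+5",(.564,-.306)),("y-5",(.559,-.311))):
    print(nm,"stripe top near rear/front, foot near-front bottom/top, foot near-rear top, far-front foot bottom",pan(proj(s,pts(c,-4.3,.048,[(-.06,.008,.08),(-.06,-.008,.08),(-.06,-.02,0),(-.06,-.02,.02),(-.06,.02,.02),(.06,-.02,0)]))))
print("bay top corners + bottom front",pan(proj(s,pts((.5573,-.3123),-4.4,0,[(-.095,.03,.025),(-.095,-.03,.025),(.095,-.03,.025),(.095,.03,.025),(-.095,-.03,0)]))))
o=cv2.resize(s["pixels"][295:375,310:410],None,fx=8,fy=7.5,interpolation=cv2.INTER_CUBIC); o=cv2.convertScaleAbs(o,alpha=1.5)
cv2.imwrite("pics/c9.png",o[...,::-1])
E
```

```text
est stripe top near rear/front, foot near-front bottom/top, foot near-rear top, far-front foot bottom [[492.0, 98.0], [507.0, 117.0], [520.0, 241.0], [520.0, 214.0], [484.0, 167.0], [710.0, 161.0]]
x+5 stripe top near rear/front, foot near-front bottom/top, foot near-rear top, far-front foot bottom [[500.0, 95.0], [515.0, 113.0], [528.0, 237.0], [528.0, 210.0], [492.0, 163.0], [717.0, 157.0]]
y-5 stripe top near rear/front, foot near-front bottom/top, foot near-rear top, far-front foot bottom [[497.0, 104.0], [512.0, 123.0], [525.0, 246.0], [525.0, 220.0], [489.0, 172.0], [716.0, 166.0]]
bay top corners + bottom front [[425.0, 242.0], [476.0, 317.0], [776.0, 187.0], [717.0, 122.0], [477.0, 348.0]]
```

View pics/c9.png

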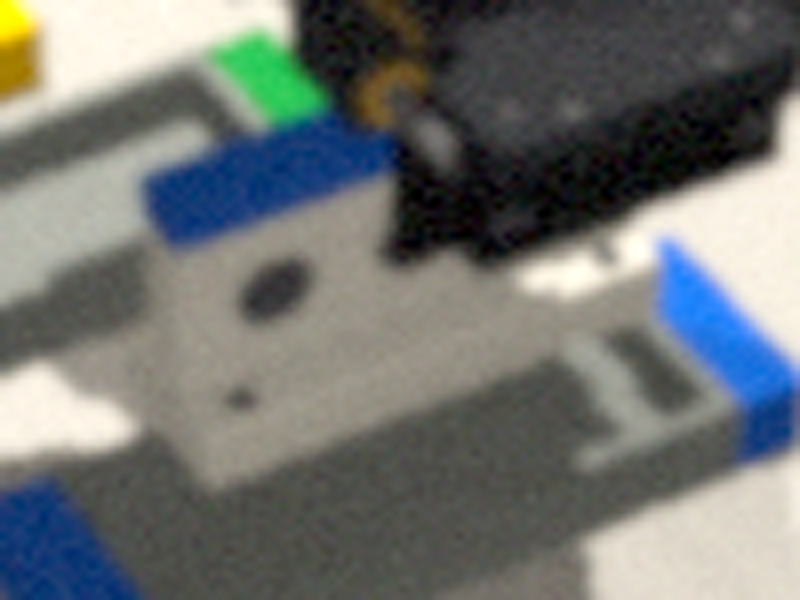

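The stripe's end matches my projection within about 1 px. The rail is therefore about 3 mm far in x and 6.5 mm far in y from the bay's middle, and I correct that while lowering it to just above the floor.

drive_tool --targets '[{"delta_pos":[0,0.0025,-0.0065],"yaw":0,"grip":0.01},{"delta_pos":[0,0.0025,-0.0065],"yaw":0,"grip":0.01},{"delta_pos":[0.008,0.0025,-0.0065],"yaw":0,"grip":0.01},{"delta_pos":[0.015,0.0025,-0.0065],"yaw":0,"grip":0.01},{"delta_pos":[0.022,0.0025,-0.0065],"yaw":0,"grip":0.01},{"delta_pos":[0.028,0.0025,-0.0065],"yaw":0,"grip":0.01},{"delta_pos":[0.033,0.0025,-0.0065],"yaw":0,"grip":0.01},{"delta_pos":[0.036,0.0025,-0.0065],"yaw":0,"grip":0.01},{"delta_pos":[0.036,0.0025,-0.0065],"yaw":0,"grip":0.01}]'

```text
time_s: 10.0
tcp_pos: [0.5595, -0.312, 0.0823]
eef_rot: [-0.481, 0.518, 0.482, 0.517]
ft_force: [-1.0, 0.5, -4.9]
grip_width: 0.0161
```

```bash
python3 -c "
from h import *
plan([.560,-.312,.075],np.radians(85.7));print(r.sense()['ft_force'],r.sense()['ft_torque'])"
```

```text
t 10.0 tcp [ 0.5595 -0.312   0.0823] x [-0.002  0.001 -1.   ] jawhead 85.9 q7 2.086
delta [ 0.0073 -0.0005  0.    ] yaw 0.003 deg 0.2
[-1.01158073  0.51527491 -4.89807189] [ 0.00263363  0.0147879  -0.02417362]
```

drive_tool --targets '[{"delta_pos":[0.002,0,0],"yaw":0,"grip":0.01},{"delta_pos":[0.004,0,0],"yaw":0,"grip":0.01},{"delta_pos":[0.006,0,0],"yaw":0,"grip":0.01},{"delta_pos":[0.006,0,0],"yaw":0,"grip":0.01},{"delta_pos":[0.006,0,0],"yaw":0,"grip":0.01}]'

```text
time_s: 10.42
tcp_pos: [0.5599, -0.3124, 0.0775]
eef_rot: [-0.482, 0.518, 0.482, 0.518]
ft_force: [0.9, -0.2, -3.5]
grip_width: 0.0158
```

drive_tool --targets '[{"delta_pos":[0.001,0,0],"yaw":0,"grip":0.01},{"delta_pos":[0.002,0,0],"yaw":0,"grip":0.01},{"delta_pos":[0.0025,0,0],"yaw":0,"grip":0.01},{"delta_pos":[0.0025,0,0],"yaw":0,"grip":0.01},{"delta_pos":[0.0025,0,0],"yaw":0,"grip":0.01}]'

```text
time_s: 10.83
tcp_pos: [0.56, -0.3124, 0.0751]
eef_rot: [-0.482, 0.518, 0.482, 0.518]
ft_force: [-0.7, 0.0, -3.5]
grip_width: 0.0156
```

drive_tool --targets '[{"delta_pos":[0.001,0,0],"yaw":0,"grip":0.01},{"delta_pos":[0.0015,0,0],"yaw":0,"grip":0.01},{"delta_pos":[0.0015,0,0],"yaw":0,"grip":0.01},{"delta_pos":[0.0015,0,0],"yaw":0,"grip":0.01}]'

```text
time_s: 11.17
tcp_pos: [0.56, -0.3124, 0.075]
eef_rot: [-0.482, 0.517, 0.482, 0.518]
ft_force: [-3.4, 2.3, 5.0]
grip_width: 0.0153
```

The vertical force went from −4 to +5 N at TCP z 0.075, which puts the underside at about 5 mm, on the floor. I release and rise.

drive_tool --targets '[{"delta_pos":[-0.0005,0,0],"yaw":0,"grip":0.02},{"delta_pos":[-0.0005,0,0],"yaw":0,"grip":0.03},{"delta_pos":[-0.0005,0,0],"yaw":0,"grip":0.045},{"delta_pos":[-0.0005,0,0],"yaw":0,"grip":0.045},{"delta_pos":[-0.0005,0,0],"yaw":0,"grip":0.045},{"delta_pos":[-0.015,0,0],"yaw":0,"grip":0.045},{"delta_pos":[-0.035,0,0],"yaw":0,"grip":0.045},{"delta_pos":[-0.065,0,0],"yaw":0,"grip":0.045},{"delta_pos":[-0.1,0,0],"yaw":0,"grip":0.045},{"delta_pos":[-0.135,0,0],"yaw":0,"grip":0.045}]'

```text
time_s: 12.0
tcp_pos: [0.5596, -0.3123, 0.2094]
eef_rot: [-0.481, 0.518, 0.482, 0.517]
ft_force: [1.3, -0.1, -0.0]
grip_width: 0.0452
```

drive_tool --targets '[{"delta_pos":[0,0,-0.03],"yaw":0,"grip":0.045},{"delta_pos":[0,0,-0.065],"yaw":0,"grip":0.045},{"delta_pos":[0,0,-0.1],"yaw":0,"grip":0.045},{"delta_pos":[0,0,-0.135],"yaw":0,"grip":0.045},{"delta_pos":[0,0,-0.165],"yaw":0,"grip":0.045},{"delta_pos":[0,0,-0.19],"yaw":0,"grip":0.045},{"delta_pos":[0,0,-0.2],"yaw":0,"grip":0.045},{"delta_pos":[0,0,-0.2],"yaw":0,"grip":0.045}]'

```text
time_s: 12.67
tcp_pos: [0.5437, -0.5149, 0.2078]
eef_rot: [-0.481, 0.519, 0.481, 0.518]
ft_force: [0.6, -0.3, -0.2]
grip_width: 0.0451
```

```bash
python3 - <<'E'
from h import *
t=snap("top",5);s=snap("side",5)
o=np.zeros((600,800,3),np.uint8)
o[:570,:360]=cv2.resize(t["pixels"][220:315,385:445],None,fx=6,fy=6,interpolation=cv2.INTER_CUBIC)
o[:300,365:800]=cv2.resize(s["pixels"][310:400,290:420],(435,300),interpolation=cv2.INTER_CUBIC)
o[300:600,365:800]=cv2.resize(s["pixels"][150:370,120:440],(435,300))
cv2.imwrite("pics/c10.png",o[...,::-1]); print(r.sense()["tcp_pos"],r.sense()["ft_force"])
E
```

```text
[ 0.54618139 -0.51038623  0.20801656] [ 0.69533769 -0.08028818 -0.19776187]
```

View pics/c10.png

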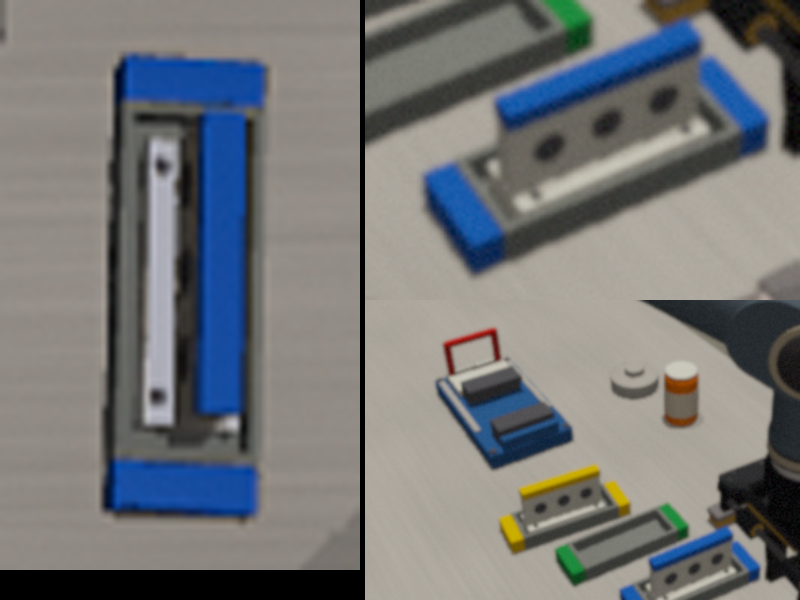

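The rail stands upright in the blue bay with the vise empty and the jaw open. The stripe's corners are (200, 112), (244, 113), (242, 413) and (198, 412). A final numeric check, then I hand in if it's good.

```bash
python3 - <<'E'
from h import *
t=load("top",5);c=lambda p:(np.array(p,float)+.5)/6-.5+np.array((385,220))
P=plane(t,c([(200,112),(244,113),(242,413),(198,412)]),.085)[:,:2];F=plane(t,c([(150,137),(142,425)]),.025)[:,:2]
a=np.radians(-4.4);R=np.array([[np.cos(a),np.sin(a)],[-np.sin(a),np.cos(a)]])
m=P.mean(0);print("stripe mid",m,"in bay",R@(m-[.5573,-.3123]),"axis deg",np.degrees(np.arctan2(*(P[0]+P[1]-P[2]-P[3])[::-1])));print("foot left edge in bay",(F-[.5573,-.3123])@R.T)
t0=load("top",0)
m0=np.abs(t["pixels"].astype(int)-t0["pixels"]).max(2)[:, :]>60
for n,b in dict(can=(255,155,300,205),wheel=(200,165,255,215),black=(365,150,392,235),white=(455,228,485,316),spare=(310,255,350,345)).items():
    print(n,m0[b[1]:b[3],b[0]:b[2]].sum())
E
```

```text
stripe mid [ 0.55662037 -0.31346649] in bay [-0.00058813 -0.0012152 ] axis deg -3.6395376465255005
foot left edge in bay [[ 0.06005278  0.01793207]
 [-0.06048461  0.01826535]]
can 0
wheel 0
black 0
white 810
spare 0
```

```bash
python3 - <<'E'
from h import *
for k in (4,5):
    s=load("side",k)["pixels"].astype(int);s0=load("side",0)["pixels"].astype(int)
    m=np.abs(s-s0).max(2)>60; print(k,m[375:442,340:455].sum())
    h=[cv2.inRange(cv2.cvtColor(x.astype(np.uint8),cv2.COLOR_RGB2GRAY)[400:442,340:415],170,255) for x in (s,s0)]
    print([ (x>0).sum() for x in h],[np.argwhere(x).mean(0).round(1).tolist() for x in h])
st=r.sense();print(st["ft_force"],st["tcp_pos"]); r.finish_job()
E
```

```text
4 538
[np.int64(654), np.int64(0)] [[15.6, 38.9], [nan, nan]]
5 1207
[np.int64(121), np.int64(0)] [[4.2, 27.8], [nan, nan]]
[ 0.69533769 -0.08028818 -0.19776187] [ 0.54618139 -0.51038623  0.20801656]
the job is handed in; nothing more can be done<stdin>:6: RuntimeWarning: Mean of empty slice.
  ret = um.true_divide(
```

The rail is standing in the blue-ended bay, the gripper has let go of it, and the job is handed in. I pulled the jaw open by its handle, lifted the rail straight up, carried it over, lowered it until it touched the floor, and moved clear. The last arm time read was about 12.7 s of the 58 allowed.

**Rail position:** in the last top view it is about 0.6 mm lengthways and 1.2 mm sideways from the bay's middle, and in line within about 1°. The side view shows it upright. Contact came at a height that puts its underside about 5 mm above the bench, which is the bay floor.

**Jaw:** I measured its opening at 57–60 mm after the pull. The last picture still shows it open.

**Other objects:** the can, the wheel, the black brush and the spare rail showed no change in the top view.

**Not confirmed – the white brush:** my picture comparison found changes around it in both views, and a brightness check on the side view was no use. I put this down to the arm and its shadow over that spot, since by the readings the fingers and gripper body stayed well above the 26 mm brush. I did not look at the brush directly before handing in.

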